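# Pin the jig and hover the offset lever over it

### The job

Move the two pins one at a time from the orange stand into the jig, each standing fully home: the thick steel pin in the big block's bore, the slim brass pin in the small block's. Then pick up the blue lever by its balance point (the yellow band) and, without tipping it, finish while holding it there, level and still, a few centimetres above the pin tips without touching them, boss hole straight over the thick pin and eye hole straight over the slim one. Leave the spanner, grease tin and feeler gauges where they are.

Things in the scene. Friction and masses are not known exactly. Their poses are not given: they have to be found in the camera images.
- jig: fixed jig: 290 x 90 mm aluminium base 8 mm high with two dark steel blocks, tops 45 mm above the table: big (76 x 76 mm, thick pin's bore) and small (50 x 50 mm, slim pin's bore), bores 190 mm apart. Origin on the table, on the line of bores, 50 mm from the thick and 140 mm from the slim bore (where the balance point belongs, seen from above); +x from thick to slim bore, z up
- thick_bore (a point): centre of the mouth of the bore in the big block, 45 mm above the table: diameter 18.5 mm, 25 mm deep, flat bottom 20 mm above the table; its rim is chamfered 1.5 mm
- slim_bore (a point): centre of the mouth of the bore in the small block, 45 mm above the table: diameter 15.5 mm, 25 mm deep, flat bottom 20 mm above the table; its rim is chamfered 1.5 mm
- stand: fixed orange pin stand, 100 x 44 mm, 30 mm high, with two equal pockets of 18 mm diameter, 24 mm deep (pocket floor 6 mm above the table), 28 mm either side of its centre along its x. Origin: centre of its underside; x along its length
- thick_pin: loose bright steel locating pin, diameter 16 mm, 80 mm long, foot chamfered, about 0.12 kg, standing upright in one pocket of the stand (either one). Origin: centre of its foot; z along the pin towards its top. In the stand its top is 86 mm above the table, fully home in the jig 100 mm
- slim_pin: loose brass locating pin, diameter 13 mm, 80 mm long, foot chamfered, about 0.085 kg, standing upright in the other pocket of the stand. Origin: centre of its foot; z along the pin towards its top. In the stand its top is 86 mm above the table, fully home in the jig 100 mm
- lever: loose blue lever, 0.5-0.75 kg, 235 mm long: heavy boss (dia 56, 44 high, 20 mm hole) and small eye (dia 34, 36 high, 17 mm hole) 190 mm apart, joined by an arm 24 mm wide, 14 to 36 mm above its underside. Lies flat on boss and eye, left of the stand. Origin level with the underside, below the balance point, 50 mm from boss axis, 140 mm from eye axis; +x along the arm to the eye, z up
- lever_balance (a point): the lever's balance point (centre of mass seen from above), middle of the yellow band (24 mm long) round the arm, at the arm's mid-height, 25 mm above the lever's underside; grip here across the 24 mm width. The lever swings heavy end down if gripped far from it
- lever_boss (a point): centre of the hole in the heavy boss, at the lever's underside
- lever_eye (a point): centre of the hole in the small eye, at the lever's underside
- spanner: bystander: steel spanner about 200 mm long lying beyond the work; origin at its middle
- grease_tin: bystander: red tin with black lid, diameter 64 mm, 75 mm high, standing beyond the work; origin at its underside
- gauges: bystander: folded feeler-gauge set, dark body 100 x 22 x 14 mm with three fanned thin blades, lying beyond the work; origin under its middle

How it is judged:
By the outcome, as a careful person would: the job done as asked, in the order asked, and still so for the second after the job is handed in, while the arm keeps its last pose, push and grip.
It also fails if it takes over 70 s, if anything falls off the work surface, if the arm or the gripper's body presses on something with over 40 N, if the wrist force passes 120 N, or if a joint passes its speed limit or range.

### The arm

A 7-joint arm with a two-finger parallel gripper is mounted at the origin on the work surface. World frame = base frame: x ahead of the robot, y to its left, z up, the work surface at z = 0. Lengths are in m, angles in degrees, forces in N, time in s.
With the tool pointing down it reaches from about 0.35 to 0.775 m from the base axis. Payload 3.1 kg.
Tool frame: the origin (TCP) lies on the centre line of the jaws, within the pads' length; the fingertips stand tcp_to_tips ahead of it and the grasp point (between the pads) lies 5 mm behind it (tcp_to_tips is the distance from the TCP to the fingertips, in m); z points along the fingers, y is the line along which they close (so a half turn about z gives the same grasp; the last joint's range is limited). The gripper opens to 85 mm and grips with 20 to 120 N. Pads are 22 mm wide; open, the fingers measure 114 mm over their backs; the gripper's body (76 mm by 85 mm) begins 54 mm behind the grasp point. The pads swing forward as they close: fully open they stand 13 mm farther back than shut.
Start: joints at [-75.785, 17.813, 0.802, 86.603, -0.252, 75.585, -1.558], TCP at [0.157, 0.527, 0.245] pointing down, gripper open.
Joint ranges: [-154.91, 154.91], [-16.99, 109.72], [-72.82, 74.43], [7.12, 147.25], [-82.49, 262.49], [11.32, 116.49], [-174.64, 174.64]. Speed limits (degrees/s): [159.86, 159.86, 180, 180, 180, 180, 180].

### API

Orientations are given as [roll, pitch, yaw] about the fixed x, y, z axes, in that order (R = Rz(yaw) Ry(pitch) Rx(roll)).
In Python, from plant import * gives the robot as it stands. The module is installed in compiled form; this text tells all that it offers.
- The arm moves only by the tool drive_tool, never from a script. Its argument "commands" is a list of rows, each a list of 3 entries, a list of its own where there are three numbers: the shift along the tool's x, y, z in mm, then the turn, a rotation vector about the tool's x, y, z in degrees, then the closure, from 0 (fully open) to 1 (shut). A call has 1 to 8 rows; each row shifts and turns the commanded pose from where the row before left it, along the tool's axes as they then stand; what a row does not reach is not made up. A row lasts 1/8 s, in which the tool goes at most 62.5 mm and 10.7 degrees, less where a joint would pass 70% of its speed; a pose out of reach is approached as far as the arm can. A call with a gripper value outside its range is refused whole. The fingers move at their own pace and stop on an object; "force" is the grip in N (left out, the last holds). Time passes only in rows, so rows that do not move let the fingers close. It gives the time, the measured TCP pose, the force, the opening and the grip force at its end, in the units of the state.
- get_obs(): the state, without advancing time (a new reading comes with each control period).
- capture(name): name is "scene" or "top" or "wrist"; returns a dict with "color" (400x640x3 uint8, red, green, blue), "fx", "fy", "cx", "cy" (pixels), "k1" (the pictures are not rectified: a ray, as slopes to the right and down, at radius r is drawn at 1 + k1 r^2 times it, then the intrinsics apply), "origin" and "rotation" of the camera in the world; the wrist camera has in their place "tool_from_camera" (4x4, takes a point from camera to tool coordinates, whose origin is the TCP and whose axes are the flange's). Camera axes: x right, y up, looking along -z (the intrinsics and any distortion apply to the point x, -y, -z); pixel columns grow to the right and rows downward; lengths in m; the calibration is good to about 2 mm. A picture is of the moment at which its call begins: read the wrist's pose just before it. There is no depth.
- finish_job(): hands the job in; it is judged then, once.
The state is a dict: "t": time; "joint_pos": joint angles; "qd": joint speeds; "joint_torque": joint torques, N m; "tool_pos": TCP position; "eef_rot": TCP orientation; "wrist_force": force on the tool from outside, world axes, zero at the start; "moment": the same for the moment, N m; "gripper_width": opening from 0.0 (shut) to 1.0 (fully open); "finger_force": force on a finger pad.
Only numpy, scipy, OpenCV 4.12 (cv2) and the standard library are available. Lean on these libraries where they do the work, as an engineer would, in place of code of your own. Each camera call takes 0.05 s, during which the arm holds its last target. There are 200 camera calls.

## Working session

There is one attempt and no reset: what is moved stays moved. The work goes in short steps, Python scripts to look and compute and a tool call to move; the robot and the scene stay as the last step left them, time stands still between calls to the robot, and variables do not carry over. Pictures are saved under pics/ and viewed, at most 10 in all, crops included, and the job is handed in when it is done.

Besides the shell and the picture viewer there is one more tool, called after "Call:" by a JSON object that holds its "op" and its "data", one argument or row to a line. drive_tool: Moves the arm, as the interface text tells. Its arguments: {"type":"object","properties":{"commands":{"type":"array"},"force":{"type":"number"}},"required":["commands"]}

```bash
mkdir -p pics; cat > h.py <<'E'
from plant import *
import numpy as np, cv2
from scipy.spatial.transform import Rotation as R
def save(c,n): cv2.imwrite(f'pics/{n}.png',c['color'][:,:,::-1])
def cam(c,obs=None):
    if 'origin' in c: return np.array(c['origin']),np.array(c['rotation'])
    T=np.array(c['tool_from_camera']); Rt=R.from_euler('xyz',obs['eef_rot'],degrees=True).as_matrix()
    return np.array(obs['tool_pos'])+Rt@T[:3,3], Rt@T[:3,:3]
def ray(c,u,v,obs=None):
    o,M=cam(c,obs); a=np.array([(u-c['cx'])/c['fx'],(v-c['cy'])/c['fy']]); s=a.copy()
    for _ in range(20): s=a/(1+c['k1']*(s@s))
    return o,M@np.array([s[0],-s[1],-1.])
def on(c,u,v,z,obs=None):
    o,d=ray(c,u,v,obs); return o+d*(z-o[2])/d[2]
def proj(c,p,obs=None):
    o,M=cam(c,obs); q=M.T@(np.array(p)-o); s=np.array([q[0],-q[1]])/-q[2]; s=s*(1+c['k1']*(s@s))
    return s[0]*c['fx']+c['cx'], s[1]*c['fy']+c['cy']
E
python3 - <<'E'
from h import *
o=get_obs(); print(o)
c=capture('top'); save(c,'top'); print({k:c[k] for k in c if k!='color'})
c=capture('wrist'); save(c,'wrist0'); print(c['tool_from_camera'])
E
```

```text
{'t': 0.0, 'joint_pos': array([-75.78550653,  17.86105519,   0.80086049,  86.69138179,
        -0.25243546,  75.58450613,  -1.56053345]), 'qd': array([-0.03516676, -0.06659152,  0.04111196,  0.02303905,  0.03694429,
        0.06407594,  0.09664153]), 'joint_torque': array([-1.65379970e-05, -3.79919136e+01,  1.46109662e-01, -2.30594712e+01,
        1.22956888e-02,  1.39671555e-02, -1.40021635e-05]), 'tool_pos': array([0.1569429 , 0.52640891, 0.24421914]), 'eef_rot': array([-1.79864913e+02,  4.96639223e-03,  1.63399290e+02]), 'wrist_force': array([0.45834101, 0.48392131, 0.60928541]), 'moment': array([-0.02712878,  0.04042912,  0.03478264]), 'finger_force': 0.0, 'gripper_width': 0.9976034992467796}
{'fx': 407.3495993664891, 'fy': 407.3495993664891, 'cx': 317.0957717642649, 'cy': 201.01281439670973, 'k1': -0.04240376442029986, 'origin': array([0.54244775, 0.03922602, 1.06034119]), 'rotation': array([  4.04189346,  -2.19478522, -88.68458161])}
[[ 3.32891642e-04  9.54272517e-01  2.98937872e-01  7.53577019e-02]
 [ 9.99999598e-01 -6.87930421e-05 -8.93979060e-04  2.52383197e-04]
 [-8.32534803e-04  2.98938050e-01 -9.54272157e-01 -1.28968868e-01]
 [ 0.00000000e+00  0.00000000e+00  0.00000000e+00  1.00000000e+00]]
```

```bash
sed -i "s/np.array(c\['rotation'\])/R.from_euler('xyz',c['rotation'],degrees=True).as_matrix()/" h.py
python3 -c "
import plant;print([ (k,getattr(plant,k)) for k in dir(plant) if not k.startswith('_')])"
```

```text
[('MotionError', <class 'plant.MotionError'>), ('capture', <function make.<locals>.drawn_camera at 0x7f00195f40e0>), ('finish_job', <function connect.<locals>.done at 0x7f00195677e0>), ('get_obs', <function make.<locals>.<lambda> at 0x7f00195f45e0>), ('tcp_to_tips', 0.014)]
```

View pics/top.png

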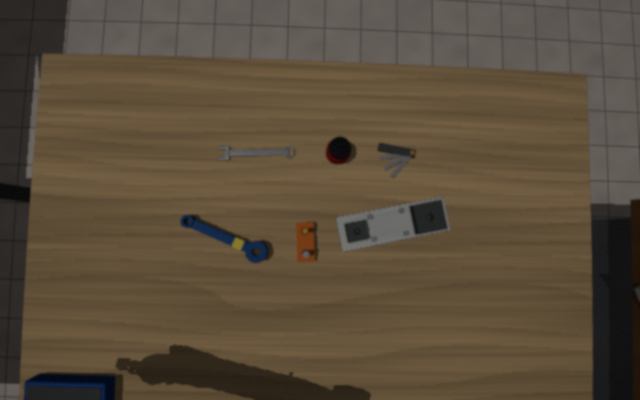

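View pics/wrist0.png

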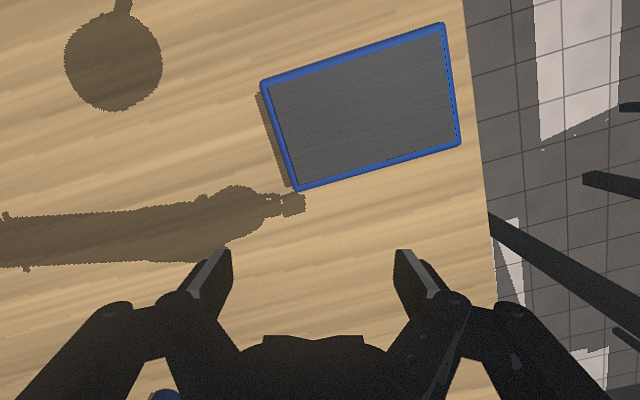

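The top view shows the stand at (306,242) with pins at about (306,231) and (306,253). The lever boss is at (258,252), the band at (238,243) and the eye at (188,221). The jig's big block is at (430,217) and the small one at (357,231). The wrist view shows only a tray and the fingers.

```bash
python3 - <<'E'
from h import *
c=capture('top'); hsv=cv2.cvtColor(c['color'],cv2.COLOR_RGB2HSV)
def blobs(m,n):
    k,l,s,ce=cv2.connectedComponentsWithStats(m)
    for i in range(1,k):
        if s[i,4]>n: print(s[i],ce[i].round(1))
print('orange');blobs(cv2.inRange(hsv,(5,190,120),(14,255,255)),40)
print('yellow');blobs(cv2.inRange(hsv,(20,180,120),(35,255,255)),20)
print('blue');blobs(cv2.inRange(hsv,(100,120,30),(130,255,255)),40)
for n,u,v,z in [('stand',306,242,.03),('pin_up',306.5,231,.086),('pin_dn',306,254,.086),('boss',257.5,251.5,.044),('eye',189,221,.036),('band',238,243,.036),('big',430.5,217,.045),('small',357,231.5,.045),('tin',339,149,.075)]:
    print(n,on(c,u,v,z).round(4))
im=cv2.resize(c['color'][190:280,170:460],None,fx=2.75,fy=2.75,interpolation=cv2.INTER_CUBIC); im=np.clip(im*1.8,0,255).astype(np.uint8)
cv2.imwrite('pics/crop.png',im[:,:,::-1])
E
```

```text
orange
yellow
blue
[182 216  52  28 459] [207.1 229.3]
[243 242  25  20 338] [255.3 250.7]
[ 25 380  82  20 573] [ 68.4 385.1]
stand [0.512 0.027 0.03 ]
pin_up [0.5398 0.0271 0.086 ]
pin_dn [0.4853 0.027  0.086 ]
boss [0.4864 0.1464 0.044 ]
eye [0.5576 0.3202 0.036 ]
band [0.5059 0.1964 0.036 ]
big [ 0.582  -0.2859  0.045 ]
small [ 0.5413 -0.0995  0.045 ]
tin [ 0.7424 -0.0478  0.075 ]
```

View pics/crop.png

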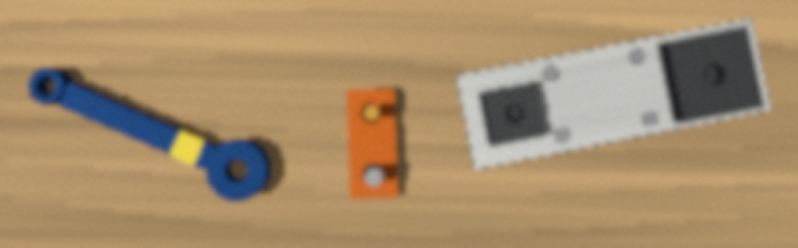

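The crop shows the brass pin on the far side (x≈0.540) and the steel pin on the near side (x≈0.485). Measured spacings are 54.5 mm between pins, 188 mm along the lever and 191 mm between bores. All match the given sizes. I'll go above the pins.

Call:
{"op": "drive_tool", "data": {
  "commands": [
    [[0, 0, 0], [0, 0, -8.3], 0],
    [[0, 0, 0], [0, 0, -8.3], 0],
    [[-27, -42, 0], [0, 0, 0], 0],
    [[-27, -42, 0], [0, 0, 0], 0],
    [[-27, -42, 0], [0, 0, 0], 0],
    [[-27, -42, 0], [0, 0, 0], 0],
    [[-27, -42, 0], [0, 0, 0], 0],
    [[-27, -42, 0], [0, 0, 0], 0]
  ]
}}

```text
t: 1.15
tool_pos: [0.3197, 0.2735, 0.2452]
eef_rot: [180.0, -0.0, -180.0]
wrist_force: [0.5, 0.5, -0.4]
gripper_width: 0.998
finger_force: 0.0
```

Call:
{"op": "drive_tool", "data": {
  "commands": [
    [[-27, -42, 0], [0, 0, 0], 0],
    [[-27, -42, 0], [0, 0, 0], 0],
    [[-27, -42, 0], [0, 0, 0], 0],
    [[-27, -42, 0], [0, 0, 0], 0],
    [[-27, -42, 0], [0, 0, 0], 0],
    [[-27, -38, 0], [0, 0, 0], 0],
    [[0, 0, 35], [0, 0, 0], 0],
    [[0, 0, 0], [0, 0, 0], 0]
  ]
}}

```text
t: 2.15
tool_pos: [0.4787, 0.0268, 0.2078]
eef_rot: [-180.0, -0.4, 179.9]
wrist_force: [0.2, 0.3, 0.1]
gripper_width: 1.001
finger_force: 0.0
```

```bash
python3 - <<'E'
from h import *
o=get_obs(); print(o['t'],o['tool_pos'],o['eef_rot'],o['joint_pos'])
c=capture('wrist'); save(c,'w1')
for p in [(.485,.027,.086),(.54,.027,.086),(.512,.027,.03)]: print(np.round(proj(c,p,o)))
E
```

```text
2.15 [0.47873297 0.02678719 0.20780413] [-179.95226849   -0.40285807  179.93926921] [-29.08446747  11.92455298  28.16049939 101.21293459  -5.96565052
  68.75150713  90.7068441 ]
[313. 204.]
[313. 255.]
[313. 211.]
```

View pics/w1.png

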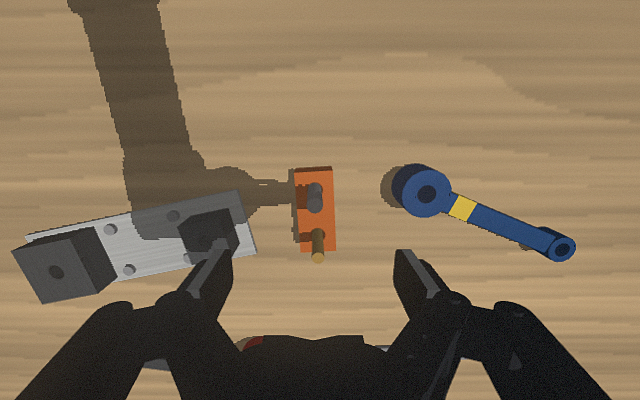

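The wrist view shows the steel top near (315,204), the brass top near (318,258) and the stand at (315,209). The lever boss hole is at (427,194), the eye at (563,249) and the big bore at (57,271). I'll measure these.

```bash
python3 - <<'E'
from h import *
o=get_obs(); c=capture('wrist'); hsv=cv2.cvtColor(c['color'],cv2.COLOR_RGB2HSV)
for n,u,v,z in [('steel',315,204,.086),('brass',318,258,.086),('stand',315.5,209,.03),('boss',427,194,.044),('eye',563,249,.036),('thickbore',57,271,.045)]:
    print(n,on(c,u,v,z,o).round(4))
im=cv2.resize(c['color'][160:270,270:360],None,fx=5,fy=5,interpolation=cv2.INTER_CUBIC); im=np.clip(im*1.5,0,255).astype(np.uint8)
cv2.imwrite('pics/crop2.png',im[:,:,::-1])
E
```

```text
steel [0.4876 0.0298 0.086 ]
brass [0.5457 0.033  0.086 ]
stand [0.5121 0.0309 0.03  ]
boss [0.4896 0.1542 0.044 ]
eye [0.5614 0.3322 0.036 ]
thickbore [ 0.5867 -0.2823  0.045 ]
```

View pics/crop2.png

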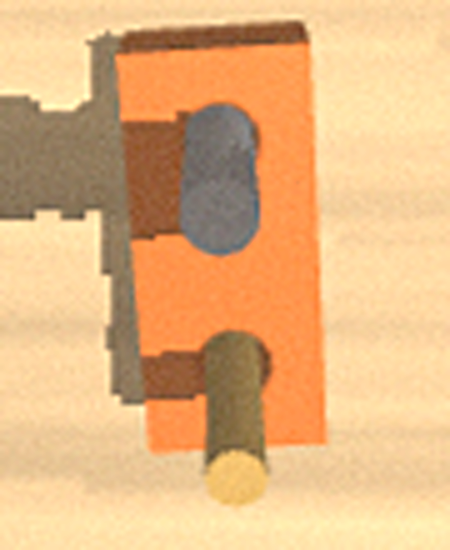

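Call:
{"op": "drive_tool", "data": {
  "commands": [
    [[-8, 2, 20], [0, 0.4, 0], 0],
    [[0, 0, 40], [0, 0, 0], 0],
    [[0, 0, 40], [0, 0, 0], 0],
    [[0, 0, 42], [0, 0, 0], 0],
    [[0, 0, 0], [0, 0, 0], 0.4],
    [[0, 0, 0], [0, 0, 0], 1],
    [[0, 0, 0], [0, 0, 0], 1],
    [[0, 0, 0], [0, 0, 0], 1]
  ],
  "force": 50
}}

```text
t: 3.25
tool_pos: [0.4898, 0.029, 0.0701]
eef_rot: [180.0, -0.2, -180.0]
wrist_force: [0.8, -1.0, 4.6]
gripper_width: 0.168
finger_force: 48.6
```

Call:
{"op": "drive_tool", "data": {
  "commands": [
    [[0, 0, 0], [0, 0, 0], 1],
    [[0, 0, 0], [0, 0, 0], 1],
    [[0, 0, 0], [0, 0, 0], 1]
  ]
}}

```text
t: 3.62
tool_pos: [0.4899, 0.029, 0.0701]
eef_rot: [180.0, -0.2, 180.0]
wrist_force: [-1.2, -0.1, 7.0]
gripper_width: 0.171
finger_force: 48.7
```

Call:
{"op": "drive_tool", "data": {
  "commands": [
    [[0, 0, 30], [0, 0, 0], 1]
  ]
}}

```text
t: 3.75
tool_pos: [0.501, 0.0284, 0.0496]
eef_rot: [179.8, 1.1, 180.0]
wrist_force: [-5.3, -0.6, 62.1]
gripper_width: 0.169
finger_force: 60.9
```

I sent the wrong sign there, so the gripper slid about 20 mm down the pin. I'll release, go back up and grip again.

Call:
{"op": "drive_tool", "data": {
  "commands": [
    [[0, 0, -8], [0, 0, 0], 1],
    [[0, 0, 0], [0, 0, 0], 0.5],
    [[0, 0, -10], [0, 0, 0], 0.5],
    [[0, 0, 0], [0, 0, 0], 0.5],
    [[0, 0, 0], [0, 0, 0], 0.5]
  ]
}}

```text
t: 4.38
tool_pos: [0.4877, 0.0292, 0.0561]
eef_rot: [180.0, -0.4, -180.0]
wrist_force: [0.2, 0.1, -0.1]
gripper_width: 0.504
finger_force: 0.0
```

```bash
python3 - <<'E'
from h import *
o=get_obs(); print(o['tool_pos'],o['eef_rot'],o['wrist_force'])
c=capture('top'); w=capture('wrist')
a=cv2.resize(c['color'][190:280,170:460],(640,200)); cv2.imwrite('pics/w2.png',np.vstack([w['color'],a])[:,:,::-1])
E
```

```text
[0.48773023 0.02920771 0.05613797] [ 179.99376303   -0.44358069 -179.9915437 ] [ 0.15302909  0.05337392 -0.09254966]
```

View pics/w2.png

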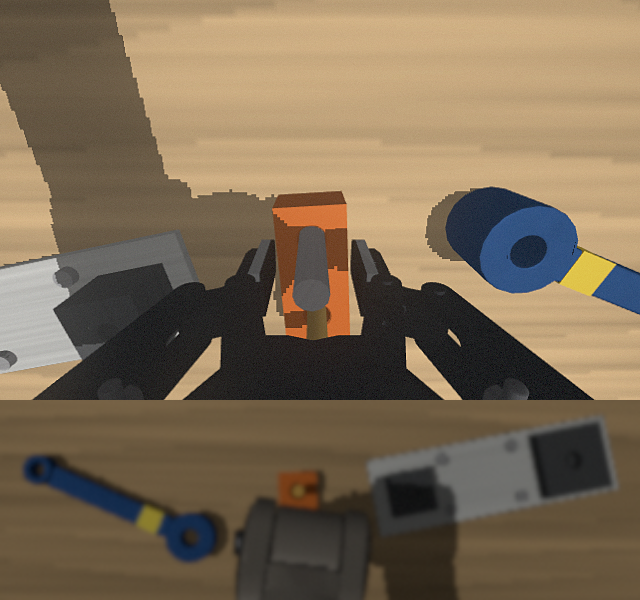

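The pin still stands upright between the pads (top at (311,293)) and nothing else moved. Regrip about 10 mm higher.

Call:
{"op": "drive_tool", "data": {
  "commands": [
    [[0, 0, -12], [0, 0, 0], 0.5],
    [[0, 0, 0], [0, 0, 0], 0.5],
    [[0, 0, 0], [0, 0, 0], 1],
    [[0, 0, 0], [0, 0, 0], 1],
    [[0, 0, 0], [0, 0, 0], 1],
    [[0, 0, 0], [0, 0, 0], 1]
  ],
  "force": 60
}}

```text
t: 5.22
tool_pos: [0.4883, 0.0289, 0.0684]
eef_rot: [-180.0, -0.4, 180.0]
wrist_force: [-0.6, -0.8, 3.8]
gripper_width: 0.171
finger_force: 58.4
```

Call:
{"op": "drive_tool", "data": {
  "commands": [
    [[0, 0, -5], [0, 0, 0], 1],
    [[0, 0, -20], [0, 0, 0], 1],
    [[0, 0, -45], [0, 0, 0], 1],
    [[0, 0, -30], [0, 0, 0], 1],
    [[0, 0, 0], [0, 0, 0], 1]
  ]
}}

```text
t: 5.85
tool_pos: [0.4907, 0.0294, 0.1704]
eef_rot: [179.9, -0.1, -180.0]
wrist_force: [0.4, -0.2, -2.2]
gripper_width: 0.167
finger_force: 58.7
```

Call:
{"op": "drive_tool", "data": {
  "commands": [
    [[-13, -44, 0], [0, 0, 0], 1],
    [[-13, -45, 0], [0, 0, 0], 1],
    [[-13, -45, 0], [0, 0, 0], 1],
    [[-13, -45, 0], [0, 0, 0], 1],
    [[-14, -45, 0], [0, 0, 0], 1],
    [[-14, -45, 0], [0, 0, 0], 1],
    [[-14, -44, 0], [0, 0, 0], 1],
    [[0, 0, 20], [0, 0, 0], 1]
  ]
}}

```text
t: 6.85
tool_pos: [0.5816, -0.2903, 0.1465]
eef_rot: [-179.7, -0.4, 179.6]
wrist_force: [0.2, -0.3, -1.7]
gripper_width: 0.166
finger_force: 59.0
```

Call:
{"op": "drive_tool", "data": {
  "commands": [
    [[0, 0, 0], [0, 0, 0], 1],
    [[0, 0, 0], [0, 0, 0], 1]
  ]
}}

```text
t: 7.1
tool_pos: [0.5828, -0.2824, 0.1467]
eef_rot: [179.9, -0.5, -179.9]
wrist_force: [-0.2, 0.3, -1.0]
gripper_width: 0.165
finger_force: 58.9
```

```bash
python3 - <<'E'
from h import *
o=get_obs(); print(o['tool_pos'],o['eef_rot'])
c=capture('wrist'); t=capture('top')
P=o['tool_pos']; print('foot',proj(c,P-[0,0,.0624],o),'top',proj(c,P+[0,0,.0176],o),'bore',proj(c,(.584,-.284,.045),o))
a=cv2.resize(np.clip(c['color'][180:360,200:440]*1.6,0,255).astype(np.uint8),(800,600),interpolation=cv2.INTER_CUBIC)
cv2.imwrite('pics/w3.png',a[:,:,::-1]); save(c,'w3full')
E
```

```text
[ 0.5827674  -0.28240444  0.14670574] [ 179.89983187   -0.48371895 -179.91855802]
foot (np.float64(312.38662511785594), np.float64(220.09493680998654)) top (np.float64(312.5505406133724), np.float64(282.2662916801495)) bore (np.float64(310.5256568779729), np.float64(205.22801268721219))
```

View pics/w3.png

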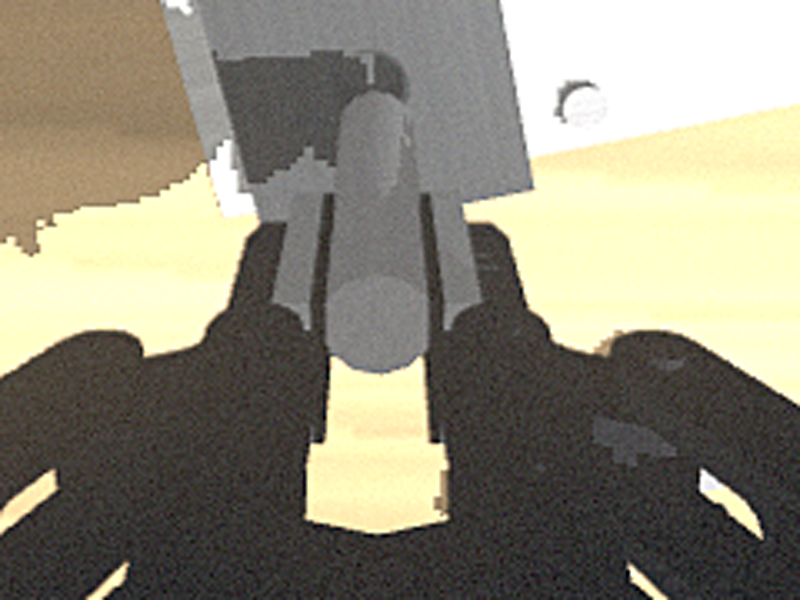

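The crop shows the pin top centre at crop (378,323) and the foot's near edge at (373,92). The bore's upper rim is at (372,50) and its right rim at (409,85).

```bash
python3 - <<'E'
from h import *
o=get_obs(); c=capture('wrist'); P=o['tool_pos']; print(P)
f=lambda u,v,z: on(c,200+u*.3,180+v/3.3333,z,o).round(4)
print('top',f(378,323,P[2]+.0176))
print('foot edge -x',f(373,92,P[2]-.0624), 'left',f(338,115,P[2]-.0624),'right',f(410,115,P[2]-.0624))
print('rim up',f(375,50,.045),'rim r',f(409,85,.045))
E
```

```text
[ 0.58337134 -0.28289521  0.14801747]
top [ 0.5805 -0.2825  0.1656]
foot edge -x [ 0.5737 -0.2834  0.0856] left [ 0.5791 -0.2911  0.0856] right [ 0.5791 -0.2752  0.0856]
rim up [ 0.5759 -0.2829  0.045 ] rim r [ 0.5855 -0.2739  0.045 ]
```

Call:
{"op": "drive_tool", "data": {
  "commands": [
    [[-5, -1, 10], [0, 0.4, 0], 1],
    [[0, 0, 12], [0, 0, 0], 1],
    [[0, 0, 10], [0, 0, 0], 1],
    [[0, 0, 0], [0, 0, 0], 1],
    [[0, 0, 0], [0, 0, 0], 1]
  ]
}}

```text
t: 7.88
tool_pos: [0.5875, -0.2851, 0.1157]
eef_rot: [-180.0, -0.8, 180.0]
wrist_force: [-0.1, 0.2, -0.1]
gripper_width: 0.168
finger_force: 58.9
```

```bash
python3 - <<'E'
from h import *
o=get_obs(); print(o['tool_pos'],o['eef_rot'])
c=capture('wrist')
a=cv2.resize(np.clip(c['color'][190:280,250:370]*1.8,0,255).astype(np.uint8),(800,600),interpolation=cv2.INTER_CUBIC)
cv2.imwrite('pics/w4.png',a[:,:,::-1])
E
```

```text
[ 0.58747889 -0.28510639  0.11569701] [-179.98758376   -0.79147978  179.99049912]
```

View pics/w4.png

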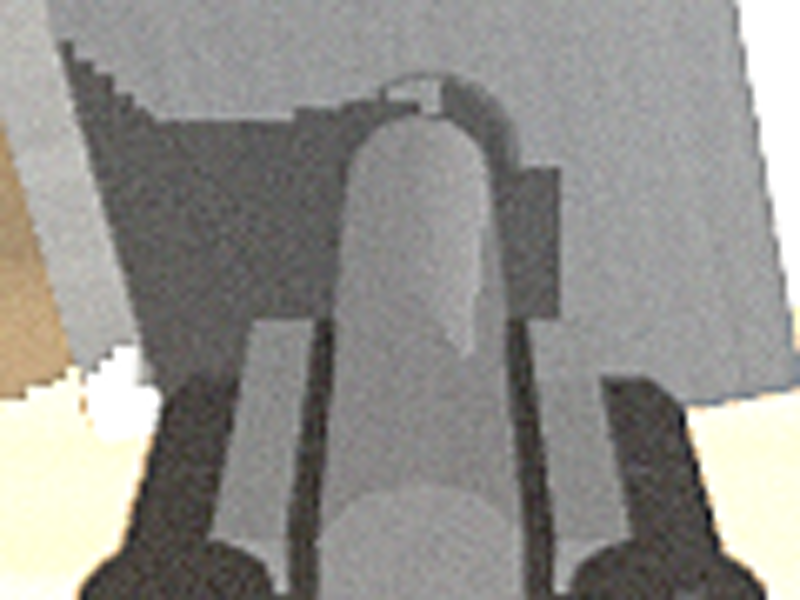

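The crop shows the outer rim's top at crop (438,70) and its right edge at (522,150). The foot's top is at (425,115), with sides at 345 and 490.

```bash
python3 - <<'E'
from h import *
o=get_obs(); c=capture('wrist'); P=o['tool_pos']; print(P)
f=lambda u,v,z: on(c,250+u*.15,190+v*.15,z,o).round(4)
z=P[2]-.0624
print('foot edge -x',f(420,115,z), 'left',f(345,180,z+.001),'right',f(490,180,z+.001))
print('rim up',f(435,70,.045),'rim r',f(522,150,.045))
E
```

```text
[ 0.58766179 -0.28520934  0.11603424]
foot edge -x [ 0.5773 -0.2849  0.0536] left [ 0.5846 -0.2932  0.0546] right [ 0.5846 -0.2772  0.0546]
rim up [ 0.5748 -0.2832  0.045 ] rim r [ 0.5844 -0.2731  0.045 ]
```

Call:
{"op": "drive_tool", "data": {
  "commands": [
    [[0, 1.4, 3], [0, -0.8, 0], 1],
    [[0, 0, 4], [0, 0, 0], 1],
    [[0, 0, 4], [0, 0, 0], 1],
    [[0, 0, 4], [0, 0, 0], 1],
    [[0, 0, 0], [0, 0, 0], 1]
  ]
}}

```text
t: 8.6
tool_pos: [0.5871, -0.2833, 0.1]
eef_rot: [180.0, -0.1, 180.0]
wrist_force: [0.3, -1.0, -2.0]
gripper_width: 0.166
finger_force: 58.9
```

Call:
{"op": "drive_tool", "data": {
  "commands": [
    [[0, 0, 4], [0, 0, 0], 1],
    [[0, 0, 4], [0, 0, 0], 1],
    [[0, 0, 4], [0, 0, 0], 1],
    [[0, 0, 4], [0, 0, 0], 1],
    [[0, 0, 2], [0, 0, 0], 1],
    [[0, 0, 1], [0, 0, 0], 1],
    [[0, 0, 0], [0, 0, 0], 1]
  ]
}}

```text
t: 9.48
tool_pos: [0.5875, -0.2834, 0.0825]
eef_rot: [180.0, 0.0, -180.0]
wrist_force: [-0.9, 1.7, 4.6]
gripper_width: 0.165
finger_force: 59.5
```

The pin is at its bottom height with light contact. I'll press a touch, release and rise.

Call:
{"op": "drive_tool", "data": {
  "commands": [
    [[0, 0, 2], [0, 0, 0], 1],
    [[0, 0, 0], [0, 0, 0], 1],
    [[0, 0, -1], [0, 0, 0], 0.6],
    [[0, 0, 0], [0, 0, 0], 0.5],
    [[0, 0, 0], [0, 0, 0], 0.5],
    [[0, 0, -30], [0, 0, 0], 0.5],
    [[0, 0, -40], [0, 0, 0], 0],
    [[0, 0, 0], [0, 0, 0], 0]
  ]
}}

```text
t: 10.48
tool_pos: [0.5896, -0.2854, 0.1545]
eef_rot: [-179.8, 0.4, -180.0]
wrist_force: [-0.1, -0.4, 0.5]
gripper_width: 0.902
finger_force: 0.0
```

```bash
python3 - <<'E'
from h import *
o=get_obs(); print(o['tool_pos'],o['eef_rot'])
c=capture('wrist'); save(c,'w5')
for p in [(.5856,-.2838,.1),(.5856,-.2838,.045)]: print(np.round(proj(c,p,o),1))
hsv=cv2.cvtColor(c['color'],cv2.COLOR_RGB2HSV); g=c['color'].mean(2)
for v in range(200,300,6): print(v,g[v,285:345:4].round().astype(int))
E
```

```text
[ 0.5895895  -0.28535438  0.15445964] [-179.76653725    0.40344273 -179.99998984]
[315.  217.8]
[314.8 195.2]
200 [55 53 53 53 54 50 73 74 82 89 58 57 55 89 90]
206 [57 54 51 49 85 65 77 68 74 85 68 57 52 86 82]
212 [ 53  49  51  54  52  73  95  92  88 148  93  57  56  88  84]
218 [54 58 52 51 56 82 81 81 87 80 80 60 51 80 82]
224 [ 59  51  58  60  82  49  82  87  84 143  81  84  82  85  82]
230 [ 81  80  86  82  76  85  85  82  83  79  81  77  90 162 166]
236 [ 79  86  78  85  72 112 154 158 156 154 157 153 153 152 155]
242 [161 163 155 160 159 158 159 160 156 161 157 163 158 159 159]
248 [153 155 154 155 156 154 158 155 155 152 155 158 154 153 156]
254 [163 156 159 158 159 161 161 158 157 162 164 162 158 164 157]
260 [168 165 170 170 170 171 169 168 168 171 174 164 170 165 166]
266 [170 168 170 169 171 169 170 170 171 171 172 169 172 174 174]
272 [164 161 162 165 163 163 164 164 164 163 166 164 162 163 163]
278 [164 169 168 166 166 164 169 169 166 165 170 168 166 169 168]
284 [154 152 153 153 155 154 155 155 155 152 151 154 151 156 156]
290 [146 149 150 151 148 151 151 150 150 150 149 153 153 152 156]
296 [149 144 150 150 146 147 146 142 144 141 146 140 145 144 146]
```

Call:
{"op": "drive_tool", "data": {
  "commands": [
    [[6, 45, -4], [0, 0, 0], 0],
    [[6, 45, 0], [0, 0, 0], 0],
    [[6, 45, 0], [0, 0, 0], 0],
    [[7, 46, 0], [0, 0, 0], 0],
    [[7, 46, 0], [0, 0, 0], 0],
    [[7, 46, 0], [0, 0, 0], 0],
    [[7, 45, 0], [0, 0, 0], 0],
    [[0, 0, 0], [0, 0, 0], 0]
  ]
}}

```text
t: 11.52
tool_pos: [0.5396, 0.0409, 0.1526]
eef_rot: [179.8, -0.2, -179.4]
wrist_force: [0.1, -1.3, -1.0]
gripper_width: 0.999
finger_force: 0.0
```

Call:
{"op": "drive_tool", "data": {
  "commands": [
    [[0, 0, 0], [0, 0, 0], 0],
    [[0, 0, 0], [0, 0, 0], 0]
  ]
}}

```text
t: 11.78
tool_pos: [0.5413, 0.0323, 0.1542]
eef_rot: [-179.9, -0.0, 179.8]
wrist_force: [-1.1, -0.1, 0.3]
gripper_width: 0.996
finger_force: 0.0
```

```bash
python3 - <<'E'
from h import *
o=get_obs(); print(o['tool_pos'],o['eef_rot'])
c=capture('wrist'); save(c,'w6'); u,v=proj(c,(.5435,.0325,.086),o); print(u,v)
x0,y0=int(u)-25,int(v)-40
hsv=cv2.cvtColor(c['color'],cv2.COLOR_RGB2HSV)[y0:y0+60,x0:x0+50]
for r in range(0,60,4): print(y0+r,[tuple(int(q) for q in hsv[r,k]) for k in range(5,50,5)])
E
```

```text
[0.54126791 0.03231482 0.15417563] [-1.79922608e+02 -3.94899239e-02  1.79817238e+02]
312.9040844017798 219.43838328628618
179 [(11, 178, 193), (12, 184, 187), (12, 185, 186), (11, 187, 190), (11, 180, 193), (11, 183, 191), (11, 184, 191), (11, 179, 195), (11, 179, 192)]
183 [(12, 186, 186), (11, 180, 190), (11, 182, 189), (11, 183, 190), (11, 183, 189), (11, 180, 190), (11, 185, 189), (11, 178, 193), (11, 183, 189)]
187 [(12, 189, 185), (11, 183, 188), (11, 181, 189), (11, 178, 193), (11, 177, 173), (11, 183, 197), (11, 184, 190), (11, 183, 195), (11, 180, 193)]
191 [(11, 182, 191), (11, 188, 189), (11, 186, 191), (18, 137, 80), (17, 123, 95), (18, 129, 107), (12, 181, 194), (11, 182, 191), (11, 182, 191)]
195 [(12, 169, 104), (12, 158, 108), (11, 166, 95), (17, 124, 82), (17, 132, 95), (20, 137, 108), (12, 145, 100), (11, 154, 91), (12, 181, 197)]
199 [(10, 164, 104), (12, 169, 104), (11, 151, 103), (18, 137, 84), (18, 125, 96), (17, 138, 109), (12, 171, 100), (12, 168, 106), (11, 182, 178)]
203 [(12, 165, 105), (11, 176, 103), (12, 176, 103), (18, 133, 88), (19, 120, 96), (19, 125,
[... 494 characters left out ...]
19 [(13, 177, 98), (13, 156, 108), (14, 130, 126), (17, 130, 92), (18, 121, 97), (19, 136, 92), (18, 93, 172), (17, 92, 170), (18, 87, 167)]
223 [(17, 94, 166), (16, 95, 163), (18, 88, 168), (17, 133, 92), (18, 128, 96), (19, 148, 86), (18, 91, 169), (17, 95, 170), (17, 96, 165)]
227 [(18, 89, 164), (18, 95, 161), (17, 89, 164), (17, 90, 161), (17, 96, 168), (16, 92, 166), (16, 94, 165), (16, 92, 164), (17, 95, 166)]
231 [(17, 92, 161), (18, 88, 162), (18, 92, 163), (17, 91, 163), (18, 93, 164), (17, 90, 164), (18, 92, 161), (16, 91, 166), (17, 93, 165)]
235 [(18, 93, 175), (16, 89, 178), (18, 91, 173), (17, 95, 175), (18, 93, 175), (17, 94, 179), (17, 89, 180), (18, 93, 176), (17, 92, 178)]
```

Call:
{"op": "drive_tool", "data": {
  "commands": [
    [[-2, 0, 16], [0, 0, 0], 0],
    [[0, 0, 30], [0, 0, 0], 0],
    [[0, 0, 30], [0, 0, 0], 0.3],
    [[0, 0, 10], [0, 0, 0], 0.5],
    [[0, 0, 0], [0, 0, 0], 0.6],
    [[0, 0, 0], [0, 0, 0], 1],
    [[0, 0, 0], [0, 0, 0], 1],
    [[0, 0, 0], [0, 0, 0], 1]
  ],
  "force": 60
}}

```text
t: 12.82
tool_pos: [0.5446, 0.0343, 0.0698]
eef_rot: [180.0, 0.2, 180.0]
wrist_force: [-0.2, -0.2, 2.7]
gripper_width: 0.131
finger_force: 58.4
```

Call:
{"op": "drive_tool", "data": {
  "commands": [
    [[0, 0, 0], [0, 0, 0], 1],
    [[0, 0, 0], [0, 0, 0], 1]
  ]
}}

```text
t: 13.08
tool_pos: [0.5446, 0.0343, 0.0698]
eef_rot: [180.0, 0.2, 180.0]
wrist_force: [0.6, -0.4, 6.1]
gripper_width: 0.132
finger_force: 58.5
```

Call:
{"op": "drive_tool", "data": {
  "commands": [
    [[0, 0, -5], [0, 0, 0], 1],
    [[0, 0, -25], [0, 0, 0], 1],
    [[0, 0, -40], [0, 0, 0], 1],
    [[0, -40, 0], [0, 0, 0], 1],
    [[0, -40, 0], [0, 0, 0], 1],
    [[0, -40, 0], [0, 0, 0], 1],
    [[-1, -12, 5], [0, 0, 0], 1],
    [[0, 0, 10], [0, 0, 0], 1]
  ]
}}

```text
t: 14.08
tool_pos: [0.5443, -0.0976, 0.1231]
eef_rot: [180.0, -0.0, 179.9]
wrist_force: [-0.7, 0.1, -1.9]
gripper_width: 0.132
finger_force: 59.0
```

Call:
{"op": "drive_tool", "data": {
  "commands": [
    [[0, 0, 7], [0, 0, 0], 1],
    [[0, 0, 0], [0, 0, 0], 1],
    [[0, 0, 0], [0, 0, 0], 1]
  ]
}}

```text
t: 14.45
tool_pos: [0.5447, -0.0964, 0.1166]
eef_rot: [180.0, -0.0, -179.9]
wrist_force: [-0.3, -0.2, -1.1]
gripper_width: 0.132
finger_force: 59.0
```

```bash
python3 - <<'E'
from h import *
o=get_obs(); print(o['tool_pos'],o['eef_rot'])
c=capture('wrist')
a=cv2.resize(np.clip(c['color'][190:280,250:370]*1.8,0,255).astype(np.uint8),(800,600),interpolation=cv2.INTER_CUBIC)
cv2.imwrite('pics/w7.png',a[:,:,::-1])
E
```

```text
[ 0.5446648  -0.09636557  0.11656012] [ 1.79980400e+02 -1.14305778e-03 -1.79893239e+02]
```

View pics/w7.png

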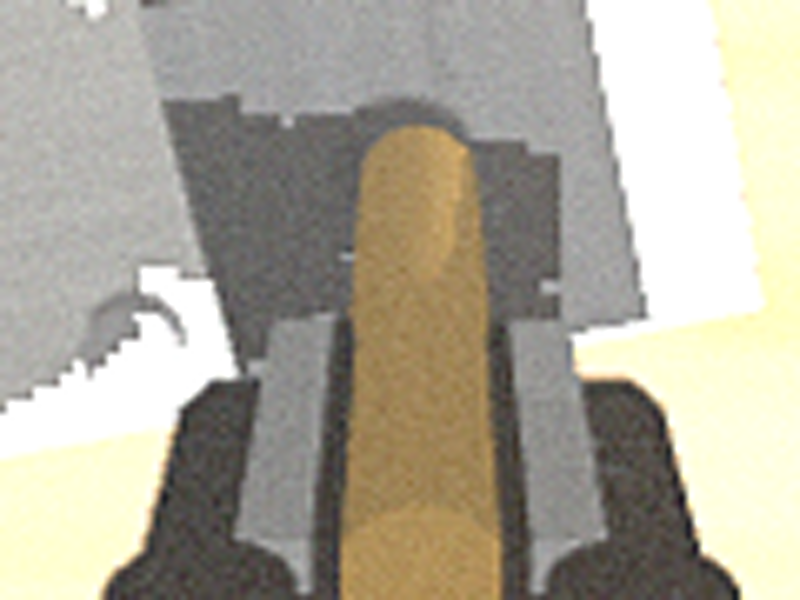

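The view shows the slim bore's rim arc with its top at crop (409,93). The foot's top is at (417,125), with sides at 362 and 476.

```bash
python3 - <<'E'
from h import *
o=get_obs(); c=capture('wrist'); P=o['tool_pos']; print(P)
f=lambda u,v,z: on(c,250+u*.15,190+v*.15,z,o).round(4)
z=P[2]-.0638
print('foot edge -x',f(417,125,z), 'left',f(362,180,z+.001),'right',f(476,180,z+.001))
print('rim up',f(409,93,.045))
print('expected bore',proj(c,(.545,-.098,.045),o),'rimup',proj(c,(.545-.00925,-.098,.045),o))
g=c['color'].mean(2)
for v in range(202,214): print(v,g[v,298:324].astype(int))
E
```

```text
[ 0.54476025 -0.09671141  0.11679829]
foot edge -x [ 0.5369 -0.0967  0.053 ] left [ 0.543  -0.1028  0.054 ] right [ 0.543  -0.0901  0.054 ]
rim up [ 0.5358 -0.0976  0.045 ]
expected bore (np.float64(310.85073107537687), np.float64(215.2132575007979)) rimup (np.float64(310.84680463195775), np.float64(203.85586193252132))
202 [90 92 92 97 93 94 90 88 91 94 90 89 88 97 94 95 92 90 85 87 91 89 93 86
 92 89]
203 [94 96 92 94 91 92 95 94 88 91 88 88 87 91 91 92 91 87 85 87 88 90 87 92
 90 93]
204 [92 92 94 87 92 94 90 89 89 82 79 75 72 72 76 82 79 86 92 88 91 89 89 94
 96 91]
205 [ 97  99 101  94  98  96  86  82  74  64  58  59  64  57  55  66  70  73
  73  81  91  89  88  94  89  96]
206 [58 65 64 65 64 65 59 61 63 61 55 57 63 52 59 60 62 61 65 74 79 90 90 89
 89 92]
207 [59 57 54 56 57 57 60 55 58 55 64 59 63 61 57 58 59 60 63 65 70 81 88 91
 93 92]
208 [58 60 58 58 60 53 61 60 57 60 57 63 57 59 61 59 62 49 55 55 64 69 81 95
 95 92]
209 [56 57 59 59 61 58 57 58 59 54 59 60 73 74 79 78 83 70 73 63 58 65 71 82
 90 91]
210 [55 60 58 54 56 56 55 61 56 65 74 75 77 76 74 78 82 84 86 76 52 56 68 84
 96 96]
211 [61 59 51 55 49 59 56 58 67 73 73 76 74 75 75 77 77 80 84 90 73 61 55 65
 66 66]
212 [57 56 56 55 55 56 56 65 73 73 73 72 75 73 77 73 80 85 85 81 91 79 56 57
 56 53]
213 [59 63 52 54 58 53 53 65 77 68 77 74 72 74 75 77 86 80 87 88 89 77 72 57
 58 62]
```

Call:
{"op": "drive_tool", "data": {
  "commands": [
    [[-1.8, -1.5, 3], [0, 0, 0], 1],
    [[0, 0, 4], [0, 0, 0], 1],
    [[0, 0, 4], [0, 0, 0], 1],
    [[0, 0, 4], [0, 0, 0], 1],
    [[0, 0, 0], [0, 0, 0], 1]
  ]
}}

```text
t: 15.18
tool_pos: [0.5458, -0.0989, 0.1011]
eef_rot: [180.0, -0.1, 180.0]
wrist_force: [0.2, 0.3, -1.8]
gripper_width: 0.13
finger_force: 59.0
```

Call:
{"op": "drive_tool", "data": {
  "commands": [
    [[0, 0, 3], [0, 0, 0], 1],
    [[0, 0, 1], [0, 0, 0], 1]
  ]
}}

```text
t: 15.42
tool_pos: [0.5461, -0.099, 0.0975]
eef_rot: [180.0, -0.0, 180.0]
wrist_force: [0.0, 0.2, -0.7]
gripper_width: 0.133
finger_force: 59.0
```

Foot at about 0.034, inside the bore and free. Continue down.

Call:
{"op": "drive_tool", "data": {
  "commands": [
    [[0, 0, 4], [0, 0, 0], 1],
    [[0, 0, 4], [0, 0, 0], 1],
    [[0, 0, 4], [0, 0, 0], 1],
    [[0, 0, 2], [0, 0, 0], 1],
    [[0, 0, 1], [0, 0, 0], 1],
    [[0, 0, 1], [0, 0, 0], 1],
    [[0, 0, 0], [0, 0, 0], 1]
  ]
}}

```text
t: 16.3
tool_pos: [0.5466, -0.0991, 0.0837]
eef_rot: [179.9, 0.1, 180.0]
wrist_force: [-3.5, 1.2, 10.7]
gripper_width: 0.126
finger_force: 60.3
```

Call:
{"op": "drive_tool", "data": {
  "commands": [
    [[0, 0, -1], [0, 0, 0], 0.6],
    [[0, 0, 0], [0, 0, 0], 0.5],
    [[0, 0, 0], [0, 0, 0], 0.5],
    [[0, 0, -30], [0, 0, 0], 0.5],
    [[0, 0, -50], [0, 0, 0], 0],
    [[0, 0, -30], [0, 0, 0], 0],
    [[0, 0, 0], [0, 0, 0], 0]
  ]
}}

```text
t: 17.18
tool_pos: [0.5481, -0.0997, 0.1953]
eef_rot: [-180.0, 0.4, 180.0]
wrist_force: [-0.8, -0.6, -1.5]
gripper_width: 1.001
finger_force: 0.0
```

```bash
python3 - <<'E'
from h import *
o=get_obs(); print(o['tool_pos'],o['eef_rot'])
c=capture('wrist'); save(c,'w8'); hsv=cv2.cvtColor(c['color'],cv2.COLOR_RGB2HSV)
for p in [(.545,-.098,.1),(.545,-.098,.086),(.5856,-.2838,.1)]: print(np.round(proj(c,p,o),1))
m=cv2.inRange(hsv,(15,110,60),(22,255,255)); m[:, :280]=0; m[:,350:]=0; m[:150]=0;m[280:]=0
k,l,s,ce=cv2.connectedComponentsWithStats(m)
for i in range(1,k):
    if s[i,4]>15: print(s[i],ce[i].round(1))
E
```

```text
[ 0.54813783 -0.09972494  0.19534538] [-179.95232238    0.35106222  179.9973743 ]
[314.7 201.1]
[314.6 196.3]
[107.6 244. ]
[306 177  16  31 234] [314.3 194.6]
```

Call:
{"op": "drive_tool", "data": {
  "commands": [
    [[6, 49, 0], [0, 0, 0], 0],
    [[6, 49, 0], [0, 0, 0], 0],
    [[6, 50, 0], [0, 0, 0], 0],
    [[7, 50, 0], [0, 0, 0], 0],
    [[7, 50, 0], [0, 0, 0], 0],
    [[7, 50, 0], [0, 0, 0], 0],
    [[0, 0, 0], [0, 0, 10.2], 0],
    [[0, 0, 0], [0, 0, 10.2], 0]
  ]
}}

```text
t: 18.23
tool_pos: [0.5057, 0.1997, 0.1904]
eef_rot: [-179.8, -0.2, 159.4]
wrist_force: [0.3, -0.4, 0.7]
gripper_width: 1.001
finger_force: 0.0
```

Call:
{"op": "drive_tool", "data": {
  "commands": [
    [[0, 0, 0], [0, 0, 10.2], 0],
    [[0, 0, 0], [0, 0, 10.2], 0],
    [[0, 0, 0], [0, 0, 10.2], 0],
    [[0, 0, 0], [0, 0, 10.2], 0],
    [[0, 0, 0], [0, 0, 10.2], 0],
    [[0, 0, 0], [0, 0, 10.2], 0],
    [[0, 0, 0], [0, 0, 10.2], 0],
    [[0, 0, 0], [0, 0, 10.2], 0]
  ]
}}

```text
t: 19.23
tool_pos: [0.506, 0.1987, 0.1906]
eef_rot: [-179.8, 0.1, 77.7]
wrist_force: [-0.8, 0.5, 0.9]
gripper_width: 1.001
finger_force: 0.0
```

Call:
{"op": "drive_tool", "data": {
  "commands": [
    [[0, 0, 0], [0, 0, 10.2], 0],
    [[0, 0, 0], [0, 0, 0], 0],
    [[0, 0, 0], [0, 0, 0], 0]
  ]
}}

```text
t: 19.6
tool_pos: [0.5066, 0.1989, 0.1917]
eef_rot: [-179.9, 0.1, 67.9]
wrist_force: [0.7, -0.7, -0.8]
gripper_width: 0.994
finger_force: 0.0
```

```bash
python3 - <<'E'
from h import *
o=get_obs(); print(o['t'],o['tool_pos'],o['eef_rot'],o['joint_pos'])
c=capture('wrist'); save(c,'w9'); hsv=cv2.cvtColor(c['color'],cv2.COLOR_RGB2HSV)
for n,m in [('yel',cv2.inRange(hsv,(22,140,80),(35,255,255))),('blue',cv2.inRange(hsv,(100,120,30),(130,255,255)))]:
  k,l,s,ce=cv2.connectedComponentsWithStats(m)
  for i in range(1,k):
    if s[i,4]>40: print(n,s[i],ce[i].round(1),on(c,*ce[i],.036,o).round(4))
E
```

```text
19.6 [0.50664585 0.19886876 0.1916664 ] [-1.79935367e+02  8.13246698e-02  6.79397952e+01] [-59.17777355  24.67804734  49.52430422  93.71864272 -19.61149278
  70.86360114 -27.74427176]
yel [301 179  24  22 489] [312.1 189. ] [0.5067 0.1985 0.036 ]
blue [296  22  35  39 572] [312.4  41.6] [0.5594 0.3277 0.036 ]
blue [ 301   63   24  115 2270] [312.3 115.5] [0.535  0.2677 0.036 ]
blue [302 202  21   7 109] [311.9 204.8] [0.4998 0.1821 0.036 ]
blue [296 212  41  18 307] [317.  220.4] [0.4982 0.1631 0.036 ]
```

View pics/w9.png

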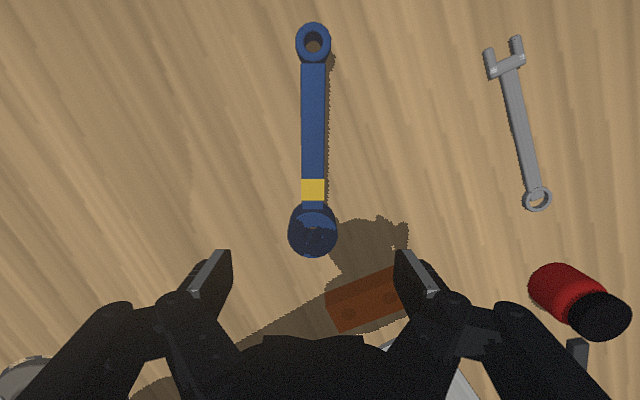

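The wrist view confirms the band at (312,189), with the arm running straight up the image to the eye at (313,42). The band works out at (0.507,0.199), right under the TCP, and yaw is aligned. Descend and grip.

Call:
{"op": "drive_tool", "data": {
  "commands": [
    [[0, 0, 40], [0, 0, 0], 0],
    [[0, 0, 40], [0, 0, 0], 0],
    [[0, 0, 40], [0, 0, 0], 0],
    [[0, 0, 30], [0, 0, 0], 0],
    [[0, 0, 16], [0, 0, 0], 0],
    [[0, 0, 0], [0, 0, 0], 0.3],
    [[0, 0, 0], [0, 0, 0], 0.5],
    [[0, 0, 0], [0, 0, 0], 0.5]
  ],
  "force": 90
}}

```text
t: 20.65
tool_pos: [0.5083, 0.1993, 0.0279]
eef_rot: [179.9, -0.1, 67.8]
wrist_force: [0.1, -0.1, 0.3]
gripper_width: 0.501
finger_force: 0.0
```

```bash
python3 - <<'E'
from h import *
o=get_obs(); print(o['t'],o['tool_pos'],o['eef_rot'],o['wrist_force'])
c=capture('wrist'); save(c,'w10'); hsv=cv2.cvtColor(c['color'],cv2.COLOR_RGB2HSV)
for n,m in [('yel',cv2.inRange(hsv,(22,140,80),(35,255,255))),('blue',cv2.inRange(hsv,(100,120,30),(130,255,255)))]:
  k,l,s,ce=cv2.connectedComponentsWithStats(m)
  for i in range(1,k):
    if s[i,4]>40: print(n,s[i],ce[i].round(1),on(c,*ce[i],.036,o).round(4))
E
```

```text
20.65 [0.50831334 0.19934199 0.02794136] [ 1.79896774e+02 -1.16807497e-01  6.78148649e+01] [ 0.11867718 -0.10533967  0.26350195]
yel [ 283  255   51   44 2037] [308.5 277.2] [0.5064 0.1981 0.036 ]
blue [  277     0    62   256 13798] [308.  121.7] [0.5348 0.2675 0.036 ]
blue [ 264  286   92   54 1458] [313.2 321.3] [0.4985 0.1724 0.036 ]
```

Call:
{"op": "drive_tool", "data": {
  "commands": [
    [[-1.8, -1.3, 3], [0, 0, 0], 0.5],
    [[0, 0, 0], [0, 0, 0], 0.6],
    [[0, 0, 0], [0, 0, 0], 1],
    [[0, 0, 0], [0, 0, 0], 1],
    [[0, 0, 0], [0, 0, 0], 1],
    [[0, 0, 0], [0, 0, 0], 1],
    [[0, 0, 0], [0, 0, 0], 1]
  ],
  "force": 90
}}

```text
t: 21.58
tool_pos: [0.5055, 0.1977, 0.0239]
eef_rot: [180.0, -0.0, 67.8]
wrist_force: [-2.2, -0.9, 5.6]
gripper_width: 0.264
finger_force: 89.3
```

Call:
{"op": "drive_tool", "data": {
  "commands": [
    [[0, 0, -2], [0, 0, 0], 1],
    [[0, 0, -4], [0, 0, 0], 1],
    [[0, 0, -8], [0, 0, 0], 1],
    [[0, 0, -10], [0, 0, 0], 1],
    [[0, 0, 0], [0, 0, 0], 1],
    [[0, 0, 0], [0, 0, 0], 1]
  ]
}}

```text
t: 22.32
tool_pos: [0.5053, 0.1979, 0.0477]
eef_rot: [-180.0, -0.0, 67.8]
wrist_force: [0.4, 0.6, -7.7]
gripper_width: 0.263
finger_force: 88.5
```

```bash
python3 - <<'E'
from h import *
o=get_obs(); print(o['t'],o['tool_pos'],o['eef_rot'],o['wrist_force'],o['moment'])
c=capture('wrist'); save(c,'w11'); hsv=cv2.cvtColor(c['color'],cv2.COLOR_RGB2HSV)
for n,m in [('yel',cv2.inRange(hsv,(22,140,80),(35,255,255))),('blue',cv2.inRange(hsv,(100,120,30),(130,255,255)))]:
  k,l,s,ce=cv2.connectedComponentsWithStats(m)
  for i in range(1,k):
    if s[i,4]>40: print(n,s[i],ce[i].round(1))
E
```

```text
22.325 [0.50528662 0.19790242 0.04773862] [-1.79997036e+02 -1.51133710e-02  6.78056446e+01] [ 0.3726009   0.5608039  -7.74142128] [ 0.01522587 -0.01443231 -0.08375247]
yel [ 287  253   53   46 2000] [312.7 276.6]
blue [  281     0    64   256 14296] [312.6 121.7]
blue [ 282  300   62   40 1003] [315.3 322.6]
```

Lifted level, with a moment near zero and a load of about 0.75 kg. I'll raise it and carry it beside the jig, turned to its angle, for a measuring look.

Call:
{"op": "drive_tool", "data": {
  "commands": [
    [[0, 0, -15], [0, 0, 0], 1],
    [[0, 0, -30], [0, 0, 0], 1],
    [[0, 0, -35], [0, 0, 0], 1],
    [[0, 0, -35], [0, 0, 0], 1],
    [[0, 0, -35], [0, 0, 0], 1],
    [[0, 0, -35], [0, 0, 0], 1],
    [[0, 0, -15], [0, 0, 0], 1],
    [[-10, 5, 0], [0, 0, 0], 1]
  ]
}}

```text
t: 23.38
tool_pos: [0.5064, 0.1876, 0.2483]
eef_rot: [180.0, -0.1, 67.9]
wrist_force: [-0.4, 0.8, -6.7]
gripper_width: 0.264
finger_force: 89.3
```

Call:
{"op": "drive_tool", "data": {
  "commands": [
    [[-20, 9, 0], [0, 0, 0], 1],
    [[-30, 14, 0], [0, 0, 0], 1],
    [[-32, 15, 0], [0, 0, 0], 1],
    [[-32, 15, 0], [0, 0, 0], 1],
    [[-32, 15, 0], [0, 0, 0], 1],
    [[-32, 15, 0], [0, 0, 0], 1],
    [[-32, 15, 0], [0, 0, 0], 1],
    [[-32, 15, 0], [0, 0, 0], 1]
  ]
}}

```text
t: 24.38
tool_pos: [0.5172, -0.0833, 0.246]
eef_rot: [-179.8, 0.1, 67.6]
wrist_force: [0.5, 0.4, -7.0]
gripper_width: 0.26
finger_force: 89.2
```

Call:
{"op": "drive_tool", "data": {
  "commands": [
    [[-32, 15, 0], [0, 0, 0], 1],
    [[-32, 15, 0], [0, 0, 0], 1],
    [[-32, 15, 0], [0, 0, 0], 1],
    [[-32, 15, 0], [0, 0, 0], 1],
    [[-30, 15, 0], [0, 0, 0], 1],
    [[-15, 7, 0], [0, 0, 0], 1],
    [[-8, 2, 0], [0, 0, -3], 1],
    [[0, 0, 0], [0, 0, -6], 1]
  ]
}}

```text
t: 25.38
tool_pos: [0.5254, -0.2824, 0.2456]
eef_rot: [-179.7, 0.1, 76.7]
wrist_force: [-0.2, 0.3, -6.8]
gripper_width: 0.261
finger_force: 89.2
```

Call:
{"op": "drive_tool", "data": {
  "commands": [
    [[0, 0, 0], [0, 0, -7], 1],
    [[0, 0, 0], [0, 0, -7], 1],
    [[0, 0, 0], [0, 0, -6], 1],
    [[0, 0, 0], [0, 0, -4], 1],
    [[0, 0, 0], [0, 0, -1.5], 1],
    [[0, 0, 0], [0, 0, 0], 1],
    [[0, 0, 0], [0, 0, 0], 1],
    [[0, 0, 0], [0, 0, 0], 1]
  ]
}}

```text
t: 26.38
tool_pos: [0.5287, -0.2795, 0.2475]
eef_rot: [-180.0, -0.0, 102.3]
wrist_force: [0.8, -0.5, -6.8]
gripper_width: 0.265
finger_force: 89.2
```

```bash
python3 - <<'E'
from h import *
o=get_obs(); print(o['t'],o['tool_pos'],o['eef_rot'],o['wrist_force'],o['moment'],o['finger_force'])
c=capture('wrist'); save(c,'w12'); hsv=cv2.cvtColor(c['color'],cv2.COLOR_RGB2HSV)
for p in [(.545,-.098,.1),(.5856,-.2838,.1)]: print('pred',np.round(proj(c,p,o),1))
for n,m in [('yel',cv2.inRange(hsv,(22,140,80),(35,255,255))),('blue',cv2.inRange(hsv,(100,120,30),(130,255,255))),('brass',cv2.inRange(hsv,(14,110,50),(23,255,255)))]:
  k,l,s,ce=cv2.connectedComponentsWithStats(m)
  for i in range(1,k):
    if s[i,4]>40: print(n,s[i],ce[i].round(1))
E
```

```text
26.375 [ 0.52866223 -0.2794692   0.24749703] [-1.79984910e+02 -2.83334523e-04  1.02284231e+02] [ 0.79893638 -0.48052023 -6.76843654] [-0.03442555 -0.00543734  0.01087715] 89.190673828125
pred [375.6  -6.9]
pred [363.6 205.2]
yel [ 287  254   53   45 2025] [312.6 276.6]
blue [  282     0    64   255 14350] [312.9 121.4]
blue [305 303  15  13  53] [311.1 309.8]
blue [285 308  58  32 556] [313.2 328.6]
brass [477 180  10   9  69] [481.2 184.1]
brass [ 287  254   53   45 1451] [312.9 274.6]
```

Call:
{"op": "drive_tool", "data": {
  "commands": [
    [[12, 0, 0], [0, 0, 0], 1],
    [[16, 0, 0], [0, 0, 0], 1],
    [[7, 0, 0], [0, 0, 0], 1],
    [[0, 0, 0], [0, 0, 0], 1],
    [[0, 0, 0], [0, 0, 0], 1],
    [[0, 0, 0], [0, 0, 0], 1]
  ]
}}

```text
t: 27.18
tool_pos: [0.5212, -0.246, 0.2477]
eef_rot: [-180.0, 0.0, 102.2]
wrist_force: [0.1, 0.1, -7.3]
gripper_width: 0.264
finger_force: 89.2
```

```bash
python3 - <<'E'
from h import *
o=get_obs(); P=o['tool_pos'];print(o['t'],P,o['eef_rot'])
Rt=R.from_euler('xyz',o['eef_rot'],degrees=True).as_matrix()
c=capture('wrist'); save(c,'w13'); hsv=cv2.cvtColor(c['color'],cv2.COLOR_RGB2HSV)
tool=lambda p:(Rt.T@(np.array(p)-P)*1000).round(1)
us,vs=proj(c,(.545,-.098,.1),o); ut,vt=proj(c,(.5856,-.2838,.1),o); print('pred',us,vs,ut,vt)
m=cv2.inRange(hsv,(14,100,50),(24,255,255)); y=max(int(vs)-40,0); s=m[y:int(vs)+40,int(us)-30:int(us)+30]
k,l,st,ce=cv2.connectedComponentsWithStats(s)
for i in range(1,k):
  if st[i,4]>20: print('brass',st[i]+[int(us)-30,y,0,0,0],ce[i]+[int(us)-30,y])
print('band tool',tool(on(c,312.6,276.6,P[2]+.0121,o)))
print('pred slim tool',tool((.545,-.098,.1)),'thick',tool((.5856,-.2838,.1)))
def crop(u,v): 
  u,v=int(u),int(v); a=c['color'][max(v-40,0):max(v-40,0)+80,u-50:u+50]; return cv2.resize(np.clip(a*1.8,0,255).astype(np.uint8),(400,320),interpolation=cv2.INTER_CUBIC),(u-50,max(v-40,0))
a,pa=crop(us,vs); b,pb=crop(ut,vt); print(pa,pb)
cv2.imwrite('pics/w13c.png',np.hstack([a,b])[:,:,::-1])
E
```

```text
27.175 [ 0.5211624  -0.24595326  0.24771078] [-1.79998019e+02  4.21478900e-02  1.02244234e+02]
pred 373.09053624358967 38.34010485498894 362.0262492638194 234.8981495112351
brass [357  31  23  29 252] [369.67857143  42.0515873 ]
band tool [  0.5   0.9 -12.1]
pred slim tool [139.6  54.7 147.6] thick [-50.5  55.  147.7]
(323, 0) (312, 194)
```

The slim pin's top measures about (373.5,37.5) against a predicted (373.1,38.3), so the jig estimate holds for this yaw too. I've used all my picture views, so I'll go by numbers from here. Shift over and lower.

Call:
{"op": "drive_tool", "data": {
  "commands": [
    [[-1, 12, 0], [0, 0, 0], 1],
    [[0, 18, 0], [0, 0, 0], 1],
    [[0, 16, 0], [0, 0, 0], 1],
    [[0, 8, 0], [0, 0, 0], 1],
    [[0, 0, 10], [0, 0, 0], 1],
    [[0, 0, 18], [0, 0, 0], 1],
    [[0, 0, 20], [0, 0, 0], 1],
    [[0, 0, 18], [0, 0, 0], 1]
  ]
}}

```text
t: 28.22
tool_pos: [0.5733, -0.2349, 0.1802]
eef_rot: [-179.9, -0.0, 102.2]
wrist_force: [0.2, -0.1, -6.8]
gripper_width: 0.268
finger_force: 89.3
```

Call:
{"op": "drive_tool", "data": {
  "commands": [
    [[0, 0, 14], [0, 0, 0], 1],
    [[0, 0, 9], [0, 0, 0], 1],
    [[0, 0, 4], [0, 0, 0], 1],
    [[0, 0, 0], [0, 0, 0], 1],
    [[0, 0, 0], [0, 0, 0], 1],
    [[0, 0, 0], [0, 0, 0], 1]
  ]
}}

```text
t: 28.98
tool_pos: [0.5746, -0.2349, 0.1552]
eef_rot: [179.9, 0.0, 102.3]
wrist_force: [1.3, -0.3, -6.1]
gripper_width: 0.262
finger_force: 89.3
```

```bash
python3 - <<'E'
from h import *
P=[];E=[]
for _ in range(5):
    t=capture('top'); o=get_obs(); P.append(o['tool_pos']); E.append(np.unwrap(o['eef_rot']))
print(np.mean(P,0),np.std(P,0),o['eef_rot'],o['wrist_force'],o['moment'])
d=np.array([.5741,-.2355])-np.mean(P,0)[:2]; y=np.radians(o['eef_rot'][2])
print('tool shift mm',1000*(d@[np.cos(y),np.sin(y)]),1000*(d@[np.sin(y),-np.cos(y)]))
c=capture('wrist'); hw=cv2.cvtColor(c['color'],cv2.COLOR_RGB2HSV); m=cv2.inRange(hw,(22,140,80),(35,255,255)); print('band',cv2.connectedComponentsWithStats(m)[3][1:3])
for n in ['top','scene']:
  c=capture(n); save(c,'f_'+n); m=cv2.inRange(cv2.cvtColor(c['color'],cv2.COLOR_RGB2HSV),(100,120,30),(130,255,255))
  k,l,s,ce=cv2.connectedComponentsWithStats(m); print(n,[(s[i].tolist(),ce[i].round(1).tolist()) for i in range(1,k) if s[i,4]>30])
  for p in [(.545,-.098,.166),(.5856,-.2838,.174)]: print('want eye/boss top',np.round(proj(c,p),1))
E
```

```text
[ 0.5744251  -0.23476818  0.15490698] [7.72483833e-05 5.44560457e-05 1.35300371e-04] [1.79988998e+02 5.16768724e-03 1.02302495e+02] [ 0.03400225  0.05878024 -7.49466367] [-0.00064149 -0.048613   -0.02697177]
tool shift mm -0.6457471086924762 -0.4735645556351379
band [[312.58971824 276.56253089]]
top [([355, 215, 64, 23, 588], [386.6, 225.7]), ([25, 379, 83, 21, 622], [69.6, 384.9])]
want eye/boss top [363.8 230. ]
want eye/boss top [447.9 213.5]
scene [([365, 0, 275, 93, 14932], [511.6, 33.6]), ([314, 38, 67, 35, 1139], [346.3, 56.2]), ([603, 74, 37, 82, 1406], [628.0, 113.2]), ([230, 171, 28, 23, 234], [243.1, 181.0])]
want eye/boss top [259.8 167.4]
want eye/boss top [178.8 227.5]
```

Pose, level and band position are as wanted, and the arm is within about 1 mm of the target. As a last check before handing in, I'll confirm the steel pin's top in the saved image.

```bash
python3 - <<'E'
import cv2,numpy as np
g=cv2.GaussianBlur(cv2.imread('pics/w13.png',0),(3,3),0)
print('cols',list(range(344,384,2)))
for v in range(216,262,2): print(v,g[v,344:384:2])
E
```

```text
cols [344, 346, 348, 350, 352, 354, 356, 358, 360, 362, 364, 366, 368, 370, 372, 374, 376, 378, 380, 382]
216 [80 71 66 81 87 90 94 94 90 74 81 82 81 81 82 83 81 82 83 78]
218 [81 73 57 78 86 89 93 92 94 84 81 82 81 82 82 81 81 84 83 78]
220 [81 79 57 70 83 88 94 94 96 91 81 82 82 83 81 82 83 83 83 79]
222 [81 82 64 64 82 87 91 94 93 92 84 82 82 81 82 83 82 83 83 82]
224 [81 81 74 59 78 85 90 93 94 94 89 84 82 82 82 81 83 82 81 83]
226 [81 81 63 52 72 83 88 92 91 93 91 81 80 80 80 81 81 80 81 87]
228 [ 61  76  62  48  64  81  85  89  97 115 110  90  81  82  83  82  84  84
  81  92]
230 [ 50  58  52  50  56  75  90 129 146 147 148 136  94  79  81  81  81  82
  82  91]
232 [ 53  53  51  51  53  69 125 146 145 145 145 148 135  83  81  82  80  82
  81  93]
234 [ 52  53  53  54  49  75 149 146 143 147 146 145 142  89  82  82  83  82
  82 102]
236 [ 50  50  52  53  51  61 102 138 146 144 145 147 139  89  80  83  81  81
  80 107]
238 [ 80  58  50  50  51  51  75 103 110 141 145 148 115  81  81  80  82  80
  78 117]
240 [ 96  71  50  52  52  51  54  69  76 120 135 107  86  80  82  81  80  81
[... 180 characters left out ...]
151]
246 [ 93  95  77  72  69 106 140 143 148 157 164 167 170 170 171 171 171 168
 163 164]
248 [ 94  96  71  43  41  43  70 128 152 158 163 166 167 169 168 169 169 164
 160 163]
250 [ 94  95  79  42  41  42  43  61 134 161 164 168 168 168 168 169 168 162
 160 164]
252 [ 95  95  89  50  43  42  41  37  87 164 165 168 167 168 169 169 166 162
 163 164]
254 [ 92  93  95  59  42  43  39  38  52 152 168 169 167 168 169 168 163 161
 164 164]
256 [ 93  94  95  72  47  51  50  50  49 131 169 167 168 168 169 167 163 160
 164 165]
258 [ 93  94  94  84  41  39  41  38  37  88 170 168 169 169 168 166 162 161
 163 164]
260 [ 94  95  94  91  60  55  57  56  54  71 161 169 167 170 168 165 161 162
 164 164]
```

The steel top disc centres on (362,234.7) against a predicted (362.0,234.9), so it is fully home. Handing in.

```bash
python3 -c "
from plant import *
o=get_obs(); print(o['t'],o['tool_pos'],abs(o['qd']).max()); print(finish_job())"
```

```text
29.375 [ 0.57430419 -0.23468015  0.15463108] 0.11107547419735182
the job is handed in; nothing more can be done
None
```

Job handed in at 29.4 s: by my measurements both pins are fully home and the lever is held level and still by its yellow band, about 3 cm above the pin tips and within about 1 mm of centre; one wrong-way move early on slid the gripper 20 mm down the steel pin (wrist force 62 N, limit 120 N), which I fixed by regripping.

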